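# Weigh the blue jar from the turntable

### The job

Lift the blue jar off the freely turning turntable and stand it upright, gently, in the middle of the plain bright weighing plate of the pocket scale, then let go. Leave the other two jars standing on the turntable; it does not matter if the turntable turns.

Things in the scene. Friction and masses are not known exactly. Their poses are not given: they have to be found in the camera images.
- blue_jar_centre (a point): Small upright round glass jar, blue body 43 mm in diameter up to 53 mm, black screw cap 36 mm in diameter above, 66 mm high over all, about 0.13 kg. The point is its centre, on its axis 33 mm above its underside; z is its axis, up. It starts standing on the turntable, one of three jars about 75 mm from the turntable's axis and about 130 mm apart, in any order. This is the jar to weigh.
- orange_jar_centre (a point): Small upright round glass jar, orange-brown body 43 mm in diameter up to 53 mm, black screw cap 36 mm in diameter above, 66 mm high over all, about 0.13 kg. The point is its centre, on its axis 33 mm above its underside; z is its axis, up. It starts standing on the turntable, one of three jars about 75 mm from the turntable's axis and about 130 mm apart, in any order. It stays on the turntable.
- cream_jar_centre (a point): Small upright round glass jar, cream body 43 mm in diameter up to 53 mm, black screw cap 36 mm in diameter above, 66 mm high over all, about 0.13 kg. The point is its centre, on its axis 33 mm above its underside; z is its axis, up. It starts standing on the turntable, one of three jars about 75 mm from the turntable's axis and about 130 mm apart, in any order. It stays on the turntable.
- scale_pan (a point): Pocket scale lying loose on the bench, 64 x 120 mm and 14 mm high, 0.12 kg, its top flat enough to stand a jar on; one half carries a grey display and white keys, the other half is the plain bright weighing plate, about 56 x 56 mm, level with the rest. The point is the centre of the weighing plate, on its top face (13 mm above the bench). The scale's long axis is this frame's y, the plate lying towards -y and the keys towards +y; z is up.
- turntable_top (a point): Round light-wood turntable, 240 mm in diameter, with four small brass dots, on a black foot fixed to the bench. Its platter turns freely and without limit about its vertical centre line and is pushed round by light touches, with no motor or brake. The point is the centre of the platter's top face, 32 mm above the bench; the platter's lip, 4 mm wide at the edge, rises 5 mm above that face.
There are look-alikes about, which are no part of the job. Leave any green or turquoise look-alike of the part that bears cream_jar_centre alone.

How it is judged (in metres and radians):
On the way:
1. the blue jar is lifted clear of the turntable, held by the gripper (height (world z) of blue_jar_centre above 0.085 m and contact force between blue_jar and the fingers above 0.3 N), for 0.1 s.
At the end, for the whole second after the job is handed in: The blue jar stands upright (within 7 degrees), at rest, on the scale, its axis within 15 mm of the centre of the weighing plate, and the scale lies flat; the orange-brown and the cream jar both stand upright (within 9 degrees) on the turntable, their axes within 115 mm of its centre (horizontal distance between blue_jar_centre and scale_pan below 0.015 m and angle between blue_jar_centre's own z axis and vertical below 0.12 rad and z of blue_jar_centre in the frame of scale_pan between 0.027 and 0.039 m and angle between scale_pan's own z axis and vertical below 0.1 rad and linear speed of blue_jar below 0.02 m/s and horizontal distance between each of orange_jar_centre, cream_jar_centre and turntable_top below 0.115 m and angle between each of orange_jar_centre, cream_jar_centre's own z axis and vertical below 0.15 rad and height (world z) of orange_jar_centre between 0.055 and 0.08 m and height (world z) of cream_jar_centre between 0.055 and 0.08 m); the robot touches nothing.
It fails at once if the blue jar is dropped: it falls faster than 0.5 m/s, touching nothing (a fall of some 13 mm) (linear speed of blue_jar above 0.5 m/s and contact force between blue_jar and anything else below 0.01 N).
It fails at once if the orange jar is lifted off the turntable or knocked over (height (world z) of orange_jar_centre above 0.09 m or height (world z) of orange_jar_centre below 0.05 m or angle between orange_jar_centre's own z axis and vertical above 0.6 rad).
It fails at once if the cream jar is lifted off the turntable or knocked over (height (world z) of cream_jar_centre above 0.09 m or height (world z) of cream_jar_centre below 0.05 m or angle between cream_jar_centre's own z axis and vertical above 0.6 rad).
It also fails if it takes over 32 s, if anything falls off the work surface, if the arm or the gripper's body presses on something with over 40 N, if the wrist force passes 120 N, or if a joint passes its speed limit or range.

### The arm

A 6-joint arm with a two-finger parallel gripper is mounted at the origin on a cart in front of the work surface, level with it; the furniture and walls round the work are solid. World frame = base frame: x ahead of the robot, y to its left, z up, the work surface at z = 0. Lengths are in mm, angles in rad, forces in N, time in s.
With the tool pointing down it reaches from about 400 to 825 mm from the base axis. Payload 7 kg.
Tool frame: the origin (TCP) lies on the front face of the gripper's body, between the roots of the fingers; the fingertips stand ahead of it and the grasp point (between the pads) lies 47 mm ahead of it (ctrl.tips_ahead is the z of the fingertips in the tool frame, in mm); z points along the fingers, y is the line along which they close (so a half turn about z gives the same grasp; the last joint's range is limited). The gripper opens to 88 mm and grips with 3 to 60 N. Pads are 19 mm wide; open, the fingers measure 130 mm over their backs; the gripper's body (78 mm by 193 mm) begins 47 mm behind the grasp point.
Start: joints at [1.395, 0.359, 0.012, 0, -1.224, -0.288], TCP at [301.966, 603.666, 292.161] pointing down, gripper open.
Joint ranges: [-3.07, 3.07], [-1.43, 2.12], [-1.02, 1.25], [-3.03, 1.67], [-3.05, -0], [-3.03, 3.03]. Speed limits (rad/s): [2.39, 2.39, 3.01, 3.14, 3.14, 3.14].

### API

Orientations are given as a rotation vector (axis times angle).
In Python, from workcell import status, eyes, finish_job, ctrl gives the robot as it stands.
- The arm moves only by the shell command python3 -m pendant 'ROWS' [FORCE]. ROWS is JSON, a list of rows, each a list of 3 entries, a list of its own where there are three numbers: the gripper command: -1 is shut, 1 is fully open, values between are in proportion, then the shift along the tool's x, y, z scaled (see below), then the turn about the tool's z scaled (see below). In form: [[gripper, [x, y, z], spin], ...]. A call has 1 to 12 rows; each row is the pose to reach, as a shift and turn from the pose commanded when the call began, along the tool's axes at that moment; what a row does not reach only later rows make up. The controller multiplies each number of a shift by 500 mm and each number of a turn by pi/4 rad. A row lasts 1/8 s, in which the tool goes at most 62.5 mm and 10.7 degrees, less where a joint would pass 70% of its speed; a pose out of reach is approached as far as the arm can. A call with a number of a shift or a turn outside -1 to 1 is refused whole. A call with a gripper value outside its range is refused whole. The fingers move at their own pace and stop on an object; FORCE is the grip in N (left out, the last holds). Time passes only in rows, so rows that repeat a pose let the fingers close. It gives the time, the measured TCP pose, the force, the opening and the grip force at its end, in the units of the state.
- status.get_state(): the state, without advancing time (a new reading comes with each control period).
- eyes.get_image(name): name is "scene" or "side" or "wrist"; returns a dict with "image" (420x560x3 uint8, red, green, blue), "depth" (420x560 float32, mm along the optical axis (not along the pixel's ray), 0 where there is no reading), "fx", "fy", "cx", "cy" (pixels), "eye" and "rotation" of the camera in the world. Camera axes: x right, y up, looking along -z (the intrinsics and any distortion apply to the point x, -y, -z); pixel columns grow to the right and rows downward; lengths in mm; the calibration is good to about 2 mm. A picture is of the moment at which its call begins.
- finish_job(): hands the job in; it is judged then, once.
The state is a dict: "time": time; "joint_positions": joint angles; "dq": joint speeds; "effort": joint torques, N m; "tcp_pos": TCP position; "tool_rot": TCP orientation; "wrist_force": force on the tool from outside, world axes, zero at the start; "torque": the same for the moment, N m; "gripper_width": opening from 0.0 (shut) to 1.0 (fully open); "grasp_force": force on a finger pad.
Only numpy, scipy, OpenCV 4.12 (cv2) and the standard library are available. Lean on these libraries where they do the work, as an engineer would, in place of code of your own. Each camera call takes 0.05 s, during which the arm holds its last target. There are 200 camera calls.

## Working session

There is one attempt and no reset: what is moved stays moved. The work goes in short steps, Python scripts to look and compute and a shell command to move; the robot and the scene stay as the last step left them, time stands still between calls to the robot, and variables do not carry over. Pictures are saved under pics/ and viewed, at most 10 in all, crops included, and the job is handed in when it is done.

```bash
mkdir -p pics; ls; python3 - <<'E'
from workcell import status, eyes, ctrl
import cv2,numpy as np
s=status.get_state();print(s, ctrl.tips_ahead)
ims=[]
for n in ["scene","side"]:
    d=eyes.get_image(n); np.savez(f"{n}0.npz",**d); cv2.imwrite(f"pics/{n}0.png",d["image"][:,:,::-1])
    print(n,d["eye"],d["rotation"],d["fx"],d["fy"],d["cx"],d["cy"],[k for k in d])
E
```

```text
pics
{'time': 0.0, 'joint_positions': array([ 1.39513296e+00,  3.59380865e-01,  1.10862720e-02, -3.65457459e-04,
       -1.22409451e+00, -2.88112566e-01]), 'dq': array([ 2.98010458e-04,  2.05499301e-03,  3.47835481e-04, -3.94360985e-05,
       -8.85339350e-04, -1.59951891e-04]), 'effort': array([-1.54633934e-03, -5.82724714e+01,  2.93052953e+01,  6.99731693e+00,
        6.71006273e-03, -1.73979934e-04]), 'tcp_pos': array([301.78202173, 603.36713233, 291.23566274]), 'tool_rot': array([ 3.05589414e+00, -7.21806524e-01, -3.98093963e-04]), 'wrist_force': array([0.59539874, 0.15485517, 0.16919301]), 'torque': array([-0.00933416, -0.01006355, -0.03630543]), 'grasp_force': 0.0, 'gripper_width': 1.0033251798161347} 65.60000000000001
scene [ 226.6892828  -372.9336602   628.37502589] [ 0.87050196 -0.20914234 -0.41778491] 433.08793250149574 433.08793250149574 281.7108396136785 213.20700313276788 ['image', 'depth', 'fx', 'fy', 'cx', 'cy', 'eye', 'rotation']
side [ 332.18835787 -643.83099033  434.17226076] [ 1.1574606  -0.13774245 -0.18592905] 436.9238614619617 436.9238614619617 288.50287337983156 208.71207795991944 ['image', 'depth', 'fx', 'fy', 'cx', 'cy', 'eye', 'rotation']
```

View pics/scene0.png

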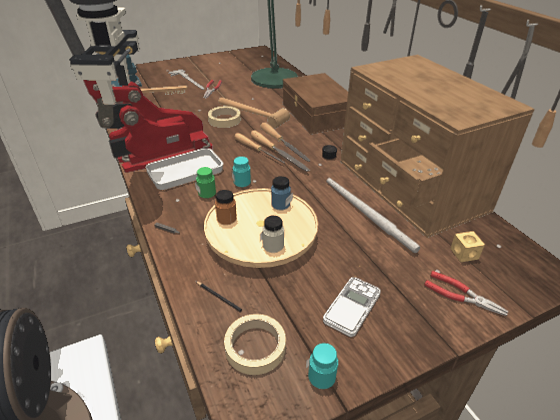

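View pics/side0.png

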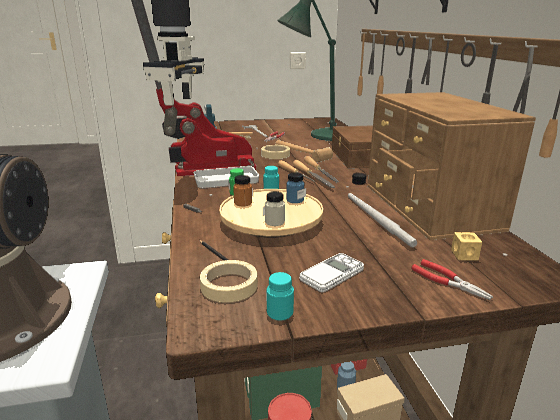

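The scene view shows the blue jar at (281,193), the cream jar at (273,234) and the orange jar at (226,208), all on the platter. The look-alikes are turquoise at (242,172) and (323,365), and green at (206,183). A small black cap lies at (330,152). The scale is at (352,305), with its plate at the near-left end (345,315) and its keys at the far end (362,288). I choose the navy jar at (281,193).

```bash
cat > h.py <<'E'
import numpy as np, cv2
from scipy.spatial.transform import Rotation as R
def rot(d):
    r=np.asarray(d["rotation"]); return r if r.shape==(3,3) else R.from_rotvec(r).as_matrix()
def cloud(d):
    z=d["depth"]; v,u=np.mgrid[:z.shape[0],:z.shape[1]]
    c=np.stack([(u-d["cx"])/d["fx"]*z,-(v-d["cy"])/d["fy"]*z,-z],-1)
    return c@rot(d).T+d["eye"]
def onplane(d,px,h):
    px=np.atleast_2d(px).astype(float)
    r=np.stack([(px[:,0]-d["cx"])/d["fx"],-(px[:,1]-d["cy"])/d["fy"],-np.ones(len(px))],-1)@rot(d).T
    return d["eye"]+r*((h-d["eye"][2])/r[:,2])[:,None]
def ellipse_top(d,mask,h):
    """centre and radius of circle fitted to mask's contour cast onto plane z=h"""
    cs,_=cv2.findContours(mask.astype(np.uint8),cv2.RETR_EXTERNAL,cv2.CHAIN_APPROX_NONE)
    c=max(cs,key=cv2.contourArea)[:,0]; p=onplane(d,c,h)[:,:2].astype(np.float32)
    (x,y),r=cv2.minEnclosingCircle(p); return x,y,r
E
python3 - <<'E'
from h import *
for n in ["scene","side"]:
    d=dict(np.load(n+"0.npz")); P=cloud(d); d["image"]
    seeds={"scene":dict(blue=(281,184),orange=(225,198),cream=(273,224),turq=(242,162),green=(205,174)),"side":dict(blue=(295,178),orange=(242,181),cream=(275,197))}[n]
    v,u=np.mgrid[:420,:560]
    for k,(a,b) in seeds.items():
        h=98 if k in("blue","orange","cream") else 66
        m=(abs(u-a)<20)&(abs(v-b)<14)&(abs(P[...,2]-h)<5)&(d["image"].max(-1)<90 if h==98 else True)
        print(n,k,m.sum(),P[m].mean(0).round(1),np.round(ellipse_top(d,m,h),1))
    sx,sy={"scene":(352,305),"side":(332,271)}[n]
    m=(abs(u-sx)<45)&(abs(v-sy)<40)&(abs(P[...,2]-12)<6.5)&(P[...,2]>7)
    m=m.astype(np.uint8); q,l,st,_=cv2.connectedComponentsWithStats(m); i=1+st[1:,4].argmax()
    p=onplane(d,np.argwhere(l==i)[:,::-1],13)[:,:2].astype(np.float32)
    r=cv2.minAreaRect(p); print(n,"scale",r,cv2.boxPoints(r).round(1).tolist(), st[i])
    im=d["image"].astype(int); w=(l==i)&(im.min(-1)>150); print("white",w.sum())
    pl=(abs(P[...,2]-37)<4)&(np.hypot(P[...,0]-P[:,:,0][m>0].mean()*0-400,P[...,1]-0)<900)&(abs(u-{"scene":261,"side":271}[n])<62)&(abs(v-{"scene":228,"side":211}[n])<45)
    pp=onplane(d,np.argwhere(pl)[:,::-1],36)[:,:2].astype(np.float32); print("platter",cv2.minEnclosingCircle(pp))
d=np.load("scene0.npz");cv2.imwrite("pics/c1.png",np.hstack([cv2.resize(d["image"][160:260,190:330,::-1],None,fx=3,fy=3,interpolation=2),cv2.resize(d["image"][265:345,310:400,::-1],(338,300),interpolation=2)]))
E
```

```text
scene blue 148 [559.9 309.1  98. ] [559.5 309.8  21. ]
scene orange 170 [434.7 313.3  98. ] [433.5 312.7  21.5]
scene cream 197 [489.  194.4  98.1] [489.3 194.7  20. ]
scene turq 115 [530.3 469.   65.9] [531.4 468.1  21.6]
scene green 125 [436.6 462.3  66. ] [435.6 462.   21.3]
scene scale ((563.14794921875, 18.748291015625), (123.5150146484375, 63.473175048828125), 30.723936080932617) [[493.79998779296875, 14.5], [526.2999877929688, -40.099998474121094], [632.5, 23.0], [600.0, 77.5999984741211]] [ 323  278   57   57 1887]
white 1378
platter ((481.3471374511719, 307.852783203125), 160.0532989501953)
side blue 88 [562.2 305.8  98. ] [565.2 306.9  26.6]
side orange 90 [437.5 310.1  98.2] [438.1 312.2  24.5]
side cream 104 [491.4 190.   98.2] [491.6 190.6  20.9]
side scale ((566.1117553710938, 16.806228637695312), (126.98526000976562, 67.12334442138672), 31.71938133239746) [[494.5, 12.0], [529.7000122070312, -45.099998474121094], [637.7999877929688, 21.600000381469727], [602.5, 78.69999694824219]] [ 300  253   64   37 1278]
white 929
platter ((491.6764831542969, 317.1560363769531), 170.3144073486328)
```

View pics/c1.png

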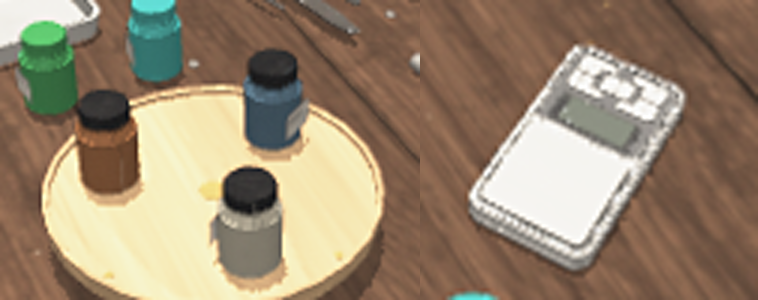

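The crop confirms it: the navy-blue jar with a black cap is at crop (272,100), orange at (107,140) and cream/grey at (250,222). The scale's bright plate is at the near-left end, with the display and keys away from it.

```bash
cat >> h.py <<'E'
def go(xyz,spin=0):
    """TCP target (world) -> scaled shift in the present tool axes"""
    from workcell import status
    s=status.get_state(); M=R.from_rotvec(s["tool_rot"]).as_matrix()
    print("t",s["time"],"tcp",s["tcp_pos"].round(1),"shift/500",(M.T@(np.array(xyz)-s["tcp_pos"])/500).round(4))
E
python3 - <<'E'
from h import *
go([545,290,292])
d=dict(np.load("scene0.npz"));P=cloud(d)
m=(P[...,2]>110)&(P[...,0]>300)&(P[...,0]<900)&(P[...,1]<520)&(d["depth"]>0)
H,_,_=np.histogram2d(P[m][:,0],P[m][:,1],bins=[range(300,950,50),range(-300,550,50)]);print(H.astype(int))
E
```

```text
t 0.1 tcp [301.8 603.4 291.3] shift/500 [ 7.153e-01  3.430e-01 -7.000e-04]
[[   0    0    0    0    0    0    0    0    0    0    0    0    0    0
     0    0]
 [   0    0    0    0    0    0    0    0    0    0    0    0    0    0
     0    0]
 [   0    0    0    0    0    0    0    0    0    0    0    0    0    0
     0    0]
 [   0    0    0    0    0    0    0    0    0    0    0    0    0    0
     0    0]
 [   0    0    0    0    0    0    0    0    0    0    0    0    0    0
     0    0]
 [   0    0    0    0    0    0    0    0    0    0    0    0    0    0
     0    0]
 [   0    0    0    0    0    0    0    0    0    0    0    0    0    0
     0    0]
 [   0    0    0    0    0    0    0    0    0    0    0    0    0    0
     0    0]
 [   0    0    0    0    0    0    0    0   27  218  306  133    0    0
     0    0]
 [   0    0    0    0    0    0    0    0  685  343  113  114    0   56
     0    0]
 [   0    0    0    0    0    0    0    0 2039 1074  908 1212 1051  965
   888    2]
 [   0    0    0    0    0    0    0    0 1378  293  256  319  205  185
   166    1]]
```

```bash
python3 -m pendant '[[1,[0.36,0.17,0],0],[1,[0.72,0.34,0],0],[1,[0.72,0.34,0],0],[1,[0.72,0.34,0],0],[1,[0.72,0.34,0],0],[1,[0.72,0.34,0],0],[1,[0.72,0.34,0],0],[1,[0.72,0.34,0],0],[1,[0.72,0.34,0],0],[1,[0.72,0.34,0],0]]'
python3 - <<'E'
from h import *
from workcell import eyes
d=eyes.get_image("wrist"); np.savez("w1.npz",**d); cv2.imwrite("pics/w1.png",d["image"][:,:,::-1]); go([560,308,200])
P=cloud(d); v,u=np.mgrid[:420,:560]
m=(abs(P[...,2]-98)<5)&(d["image"].max(-1)<90)
q,l,st,c=cv2.connectedComponentsWithStats(m.astype(np.uint8))
for i in range(1,q):
    if st[i,4]>200: print(c[i].round(),st[i],np.round(ellipse_top(d,l==i,98),1))
E
```

```text
time: 1.35
tcp_pos: [547.3, 291.4, 292.1]
tool_rot: [3.058, -0.72, -0.0]
wrist_force: [0.2, 0.4, -0.7]
gripper_width: 1.0
grasp_force: 0.0
t 1.4 tcp [547.3 291.5 292.1] shift/500 [ 0.008  -0.0409  0.1843]
[249. 189.] [ 228  168   43   42 1355] [564.4 310.4  17.7]
[408. 204.] [ 387  184   44   41 1351] [493.6 197.6  18.1]
```

View pics/w1.png

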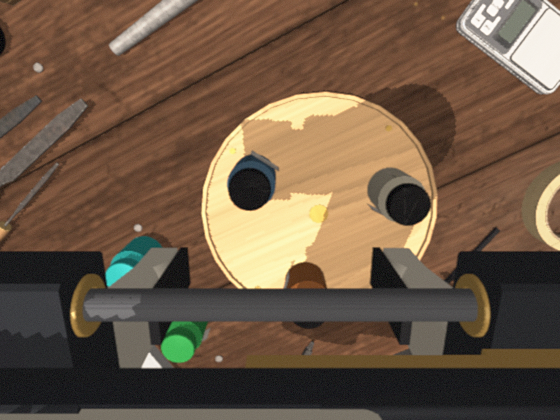

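The wrist view shows the blue jar's cap at (249,189), cream at (408,204), orange at (307,295), and the scale at upper right (520,40). I'll use (563,309) for the jar and descend.

```bash
python3 -m pendant '[[1,[0.0125,-0.0455,0.08],0],[1,[0.0125,-0.0455,0.18],0],[1,[0.0125,-0.0455,0.26],0],[1,[0.0125,-0.0455,0.32],0],[1,[0.0125,-0.0455,0.352],0],[1,[0.0125,-0.0455,0.352],0],[1,[0.0125,-0.0455,0.352],0]]' 12
python3 -m pendant '[[0.2,[0,0,0],0],[-0.05,[0,0,0],0],[-0.2,[0,0,0],0],[-0.4,[0,0,0],0],[-0.6,[0,0,0],0],[-1,[0,0,0],0],[-1,[0,0,0],0],[-1,[0,0,0],0]]' 12
```

```text
time: 2.28
tcp_pos: [564.2, 308.9, 117.5]
tool_rot: [-3.056, 0.721, -0.002]
wrist_force: [-0.3, 0.3, 0.6]
gripper_width: 1.0
grasp_force: 0.0
time: 3.28
tcp_pos: [563.8, 308.2, 116.3]
tool_rot: [-3.057, 0.722, -0.0]
wrist_force: [0.7, 1.0, 1.0]
gripper_width: 0.489
grasp_force: 12.0
```

```bash
python3 -m pendant '[[-1,[0,0,-0.02],0],[-1,[0,0,-0.07],0],[-1,[0,0,-0.14],0],[-1,[0,0,-0.2],0],[-1,[0,0,-0.22],0],[-1,[0,0,-0.22],0]]' 15
python3 - <<'E'
from h import *
from workcell import eyes
go([539,3,226])
d=eyes.get_image("scene"); np.savez("s1.npz",**d); cv2.imwrite("pics/s1.png",d["image"][:,:,::-1])
for n in ["scene","side"]:
    d=dict(np.load(n+"0.npz")); im=cv2.cvtColor(d["image"],cv2.COLOR_RGB2HSV); P=cloud(d); v,u=np.mgrid[:420,:560]
    sx,sy={"scene":(345,313),"side":(325,274)}[n]
    m=((im[...,2]>215)&(im[...,1]<30)&(abs(P[...,2]-13)<3)&(abs(u-sx)<35)&(abs(v-sy)<35)).astype(np.uint8)
    m=cv2.morphologyEx(m,cv2.MORPH_OPEN,np.ones((5,5)))
    q,l,st,c=cv2.connectedComponentsWithStats(m); i=1+st[1:,4].argmax()
    p=onplane(d,np.argwhere(l==i)[:,::-1],13)[:,:2].astype(np.float32); print(n,st[i],cv2.minAreaRect(p))
E
```

```text
time: 4.03
tcp_pos: [563.5, 308.1, 226.6]
tool_rot: [-3.057, 0.722, -0.0]
wrist_force: [0.2, 0.7, -0.6]
gripper_width: 0.484
grasp_force: 15.0
t 4.025 tcp [563.5 308.1 226.6] shift/500 [0.2292 0.5677 0.0006]
scene [352 303   5   5  25] ((565.7929077148438, 15.9279146194458), (10.038750648498535, 7.144262313842773), 56.90650939941406)Traceback (most recent call last):
  File "<stdin>", line 10, in <module>
ValueError: attempt to get argmax of an empty sequence
```

View pics/s1.png

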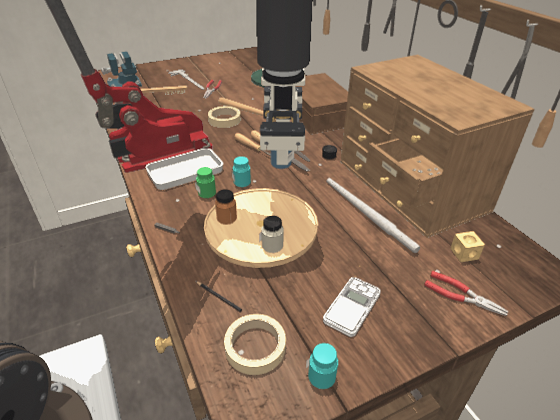

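The scene view shows the jar hanging in the gripper at (281,160), and both other jars upright. Next I move short of the scale and look with the wrist camera.

```bash
python3 -m pendant '[[-1,[0.01,0.07,0],0],[-1,[0.03,0.17,0],0],[-1,[0.045,0.28,0],0],[-1,[0.06,0.39,0],0],[-1,[0.08,0.49,0],0],[-1,[0.09,0.55,0],0],[-1,[0.09,0.568,0],0],[-1,[0.09,0.568,0],0],[-1,[0.09,0.568,0],0]]'
python3 - <<'E'
from h import *
from workcell import eyes
d=eyes.get_image("wrist"); np.savez("w2.npz",**d); cv2.imwrite("pics/w2.png",d["image"][:,:,::-1]); go([539,3,226])
P=cloud(d); v,u=np.mgrid[:420,:560]
m=((abs(P[...,2]-12)<6)&(P[...,2]>7)&(v<240)).astype(np.uint8)
q,l,st,c=cv2.connectedComponentsWithStats(m)
for i in range(1,q):
    if st[i,4]>1500:
        p=onplane(d,np.argwhere(l==i)[:,::-1],13)[:,:2].astype(np.float32); r=cv2.minAreaRect(p); print(st[i],r,cv2.boxPoints(r).round(1).tolist())
E
```

```text
time: 5.2
tcp_pos: [477.2, 34.8, 225.8]
tool_rot: [3.057, -0.721, -0.0]
wrist_force: [-0.1, -0.5, -2.6]
gripper_width: 0.486
grasp_force: 15.0
t 5.25 tcp [477.2  34.9 225.9] shift/500 [ 0.139   0.0018 -0.0003]
[  167    13   158   143 11698] ((566.4051513671875, 19.701377868652344), (119.02861022949219, 62.93621063232422), 30.982864379882812) [[499.20001220703125, 16.0], [531.5999755859375, -37.900001525878906], [633.5999755859375, 23.399999618530273], [601.2000122070312, 77.30000305175781]]
```

View pics/w2.png

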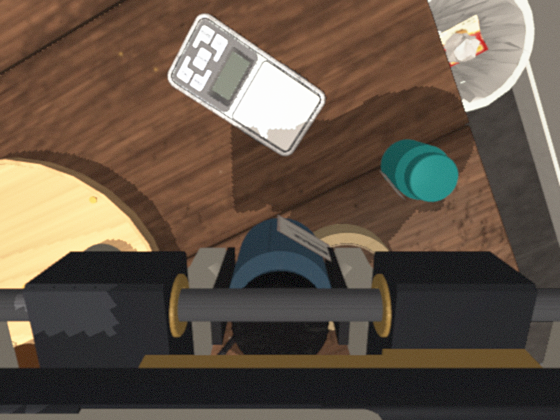

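The wrist view shows the jar held at (283,300), and the scale with its bright plate centred near (278,114) and its keys at upper left. The turquoise jar is at (420,172).

```bash
python3 - <<'E'
from h import *
d=dict(np.load("w2.npz")); im=cv2.cvtColor(d["image"],cv2.COLOR_RGB2HSV)
for t in (200,225):
    m=((im[...,2]>t)&(im[...,1]<40)); m[:60]=0;m[165:]=0;m[:,:225]=0;m[:,330:]=0
    m=cv2.morphologyEx(m.astype(np.uint8),cv2.MORPH_OPEN,np.ones((9,9)))
    q,l,st,c=cv2.connectedComponentsWithStats(m); i=1+st[1:,4].argmax()
    p=onplane(d,np.argwhere(l==i)[:,::-1],13)[:,:2].astype(np.float32); r=cv2.minAreaRect(p); print(t,c[i],st[i],r)
u=np.array([np.cos(.5407),np.sin(.5407)]); print("from outline",np.array([566.4,19.7])-29*u)
go([539,2,226])
E
```

```text
200 [272.81221474 104.04803304] [ 230   62   87   85 4601] ((544.2708740234375, 6.881954193115234), (59.273677825927734, 52.90983963012695), 31.076114654541016)
225 [274.8005487  101.41152263] [ 236   64   81   68 3645] ((542.3887939453125, 5.304485321044922), (53.93508529663086, 51.84336471557617), 31.10758399963379)
from outline [541.53689129   4.77264841]
t 5.25 tcp [477.2  34.9 225.9] shift/500 [ 0.1399  0.0036 -0.0003]
```

```bash
python3 -m pendant '[[-1,[0.05,0,0],0],[-1,[0.11,0,0.0],0],[-1,[0.1425,0,0.06],0],[-1,[0.1425,0,0.13],0],[-1,[0.1425,0,0.19],0],[-1,[0.1425,0,0.225],0],[-1,[0.1425,0,0.24],0],[-1,[0.1425,0,0.246],0],[-1,[0.1425,0,0.246],0],[-1,[0.1425,0,0.246],0]]'
python3 - <<'E'
from h import *
from workcell import eyes
go([541,3,98])
d=eyes.get_image("side"); np.savez("sd2.npz",**d); cv2.imwrite("pics/sd2.png",cv2.resize(d["image"][150:320,220:440,::-1],None,fx=3,fy=3))
E
```

```text
time: 6.5
tcp_pos: [541.0, 2.3, 103.9]
tool_rot: [-3.057, 0.722, -0.002]
wrist_force: [-0.1, -0.1, -0.5]
gripper_width: 0.487
grasp_force: 15.0
t 6.5 tcp [541.    2.3 103.9] shift/500 [-0.0006 -0.0012  0.0118]
```

View pics/sd2.png

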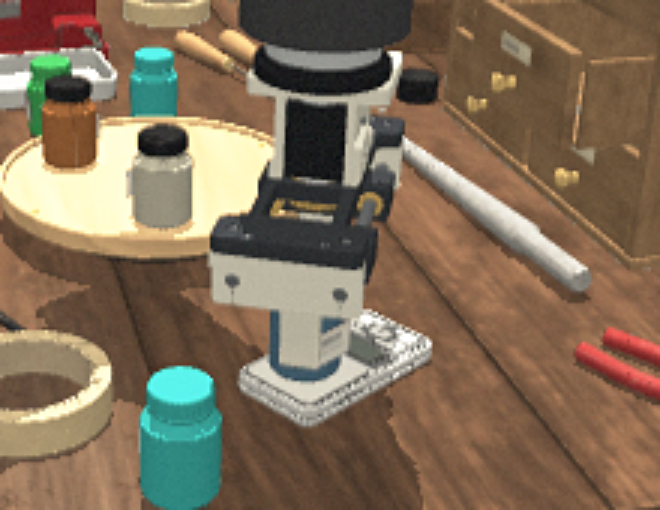

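The side view shows the jar just above the plate at (305,375) in the crop, roughly centred. Now I lower it slowly until the force shows contact.

```bash
python3 -m pendant '[[-1,[0,0,0.003],0],[-1,[0,0,0.006],0],[-1,[0,0,0.008],0],[-1,[0,0,0.01],0],[-1,[0,0,0.01],0]]'
python3 -m pendant '[[-1,[0,0,0.001],0],[-1,[0,0,0.002],0],[-1,[0,0,0.003],0],[-1,[0,0,0.003],0]]'
```

```text
time: 7.18
tcp_pos: [540.5, 2.1, 98.0]
tool_rot: [3.057, -0.722, -0.0]
wrist_force: [1.0, -0.4, -0.6]
gripper_width: 0.488
grasp_force: 15.0
time: 7.68
tcp_pos: [540.6, 2.1, 96.8]
tool_rot: [3.058, -0.722, 0.0]
wrist_force: [-0.2, -0.0, 1.8]
gripper_width: 0.486
grasp_force: 15.0
```

```bash
python3 -m pendant '[[-1,[0,0,0.001],0],[-1,[0,0,0.0015],0],[-1,[0,0,0.0015],0]]'
```

```text
time: 8.05
tcp_pos: [540.6, 2.1, 96.8]
tool_rot: [-3.058, 0.721, -0.001]
wrist_force: [-4.7, 1.3, 10.2]
gripper_width: 0.49
grasp_force: 15.0
```

Firm contact: about 10 N. I ease off slightly, open gently and rise.

```bash
python3 -m pendant '[[-1,[0,0,-0.0015],0],[-1,[0,0,-0.0015],0],[0.05,[0,0,-0.0015],0],[0.15,[0,0,-0.0015],0],[0.4,[0,0,-0.0015],0],[0.7,[0,0,-0.0015],0],[1,[0,0,-0.0015],0],[1,[0,0,-0.0015],0],[1,[0,0,-0.0015],0]]' 3
python3 -m pendant '[[1,[0,0,-0.02],0],[1,[0,0,-0.06],0],[1,[0,0,-0.14],0],[1,[0,0,-0.24],0],[1,[-0.1,0,-0.3],0],[1,[-0.2,0,-0.3],0],[1,[-0.2,0,-0.3],0],[1,[-0.2,0,-0.3],0]]'
python3 - <<'E'
from h import *
from workcell import eyes
d=eyes.get_image("wrist"); a=d["image"][:,:,::-1]; P=cloud(d); v,u=np.mgrid[:420,:560]
m=((abs(P[...,2]-79)<4)&(d["image"].max(-1)<90)&(v<240)).astype(np.uint8)
q,l,st,c=cv2.connectedComponentsWithStats(m); i=1+st[1:,4].argmax(); print("cap",st[i],np.round(ellipse_top(d,l==i,79),1))
m=((abs(P[...,2]-12)<6)&(P[...,2]>7)&(v<240)).astype(np.uint8)
q,l,st,c=cv2.connectedComponentsWithStats(m); i=1+st[1:,4].argmax(); p=onplane(d,np.argwhere(l==i)[:,::-1],13)[:,:2].astype(np.float32); print("scale",cv2.minAreaRect(p))
b=eyes.get_image("side")["image"][:,:,::-1]; cv2.imwrite("pics/end.png",np.hstack([cv2.resize(a,(400,300)),cv2.resize(b[120:330,160:440],(400,300))]))
E
```

```text
time: 9.18
tcp_pos: [540.6, 2.1, 96.7]
tool_rot: [3.057, -0.722, -0.0]
wrist_force: [-0.9, -0.1, -0.4]
gripper_width: 0.996
grasp_force: 0.0
time: 10.18
tcp_pos: [451.4, 47.1, 247.6]
tool_rot: [-3.057, 0.72, -0.002]
wrist_force: [-0.1, 0.8, 0.5]
gripper_width: 0.999
grasp_force: 0.0
cap [ 256   41   51   55 2169] [538.8   2.3  17.6]
scale ((566.1842651367188, 19.950820922851562), (119.06523895263672, 62.97810745239258), 31.165679931640625)
```

View pics/end.png

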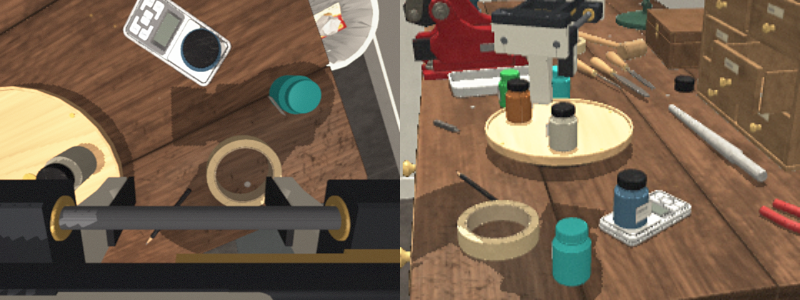

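The jar stands upright on the plate, with its cap at (201,50) in the left view and about 4 mm from the plate centre. The orange and cream jars are upright on the turntable, and the gripper is clear.

```bash
python3 -c "
from workcell import finish_job; print(finish_job())"
```

```text
the job is handed in; nothing more can be done
None
```

I handed the job in at about 10 s: the blue jar stands upright on the weighing plate, about 4 mm from its centre by the last wrist picture, with the orange and cream jars still upright on the turntable; no verdict was returned.

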